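Find and mark the balance point of a loaded canister wand

TASK

Find where the loaded canister wand balances: slide it gently along on the knife edge of the balance, without lifting it off, until it stays level by itself clear of both forked rests. Then, no longer touching the wand, press the marker knob above the edge down until its spring tip bears on the tube with light pressure and marks it, and let go, leaving the wand balanced there and the other things on the table where they are.

Things in the scene. Friction and masses are not known exactly. Their poses are not given: they have to be found in the camera images.
- balance: Balance stand, fixed to the table: grey base 110 x 220 mm, 12 mm high, in its middle an upright steel knife edge. 85 mm either side of it along y stand forked aluminium rests, floors 6 mm lower than the edge, prongs 18 mm apart and 85 mm high, that guide the wand. A 130 mm post at -x carries the marker over the edge. Origin: on the table under the edge; z up, y along the wand, x across it.
- edge (a point): Middle of the top of the knife edge, 70 mm above the table, straight under the marker. The top is a flat 8 mm wide along the wand and 22 mm long across it. The wand stays level only while its centre of mass is over these 8 mm; past them it tips to the other rest.
- wand: Wand lying loose along y on the balance, 0.35 kg: aluminium tube 12 mm square, 300 mm long, a closed canister at its -y end, a disc at its +y end. A hidden load is fixed inside, so its balance point, within 60 mm of the tube's middle, cannot be seen. It starts canister-heavy, tipped 0.07 rad on that rest. Origin: middle of the tube's underside, 70 mm up when level; y along it to the disc, z up.
- can_end (a point): Centre of the flat outer face of the steel canister (44 mm in diameter, 90 mm long, on the tube's axis), 240 mm from the wand's origin along -y; 76 mm above the table when level, about 17 mm lower when tipped to this side. Friction of whatever touches an end can hold the wand tipped: it shows its true balance only untouched, and may take a second to come level.
- disc_end (a point): Centre of the flat outer face of the disc (30 mm in diameter, 10 mm thick, on the tube's axis), 160 mm from the wand's origin along +y; 76 mm above the table when level, about 13 mm lower when tipped to this side.
- knob_top (a point): Centre of the top of the marker's black round knob, 32 mm in diameter, 160 mm above the table, on the upright line through the middle of the edge. It is pressed straight down against a light spring (about 1 N at first, rising 0.15 N per mm, 16 mm of travel) and comes back up when let go.
- marker_tip: Steel marking tip, 6 mm in diameter, carried under the knob straight over the edge. Origin: its lower end, 90 mm above the table at rest, 8 mm above the level tube. It meets the tube when the knob is 8 mm down; from there it gives on a stiff spring of 1.2 N per mm for 4.5 mm, then it is solid. A mark needs 2.5 N on the tube (knob about 10 mm down, 5 N on the knob in all); over 12 N dents it.
- vial_rack: Bystander: grey rack of small vials, 60 x 100 mm, 49 mm high; origin at its underside.
- jar: Bystander: jar with black cap, 54 mm in diameter, 65 mm high; origin at its underside.
- spray: Bystander: bottle with white cap, 64 mm in diameter, 170 mm high; origin at its underside.
- beaker: Bystander: steel beaker, 80 mm in diameter, 85 mm high; origin at its underside.
- neck_plug: Bystander: black plug with a grip stub, 100 mm in diameter, 52 mm high; origin at its underside.
- forceps: Bystander: steel forceps lying flat, 150 mm long, 6 mm thick; origin at its middle.
- logger: Bystander: white temperature logger, 70 x 110 mm, 32 mm high; origin at its underside.
- knob: The marker's knob (see knob_top), moving straight up and down. Origin: centre of its underside, 14 mm below knob_top.
Not all that is in view belongs to the job. Leave any turquoise look-alike of the balance alone.

How it is judged:
On the way, in this order (a step that is already met when the one before it is completed fails the run):
1. the wand lies level on the knife edge by itself, touched by neither the robot nor the marker (angle between wand's own z axis and vertical below 0.04 rad and z of wand in the frame of balance between 0.064 and 0.074 m and x of wand in the frame of balance between -0.012 and 0.012 m and contact force between wand and the fingers below 0.05 N and contact force between wand and the arm below 0.05 N and linear speed of wand below 0.02 m/s and angular speed of wand below 0.15 rad/s and contact force between marker_tip and wand below 0.05 N), for 0.5 s.
2. the marker tip bears on the balanced tube with at least 2.5 N, the robot not touching the wand (angle between wand's own z axis and vertical below 0.04 rad and z of wand in the frame of balance between 0.064 and 0.074 m and x of wand in the frame of balance between -0.012 and 0.012 m and contact force between wand and the fingers below 0.05 N and contact force between wand and the arm below 0.05 N and contact force between marker_tip and wand above 2.5 N), for 0.15 s.
At the end, for the whole second after the job is handed in: The wand rests level (within 0.04 rad) on the knife edge, at rest, with its underside at the edge's height and between the prongs, after being marked there; the marker tip is off the tube and the robot touches neither wand nor knob (all of step 1 and contact force between the fingers and knob below 0.05 N).
It fails at once if the marker tip touches the tube while it is tipped (over 0.05 rad) (contact force between marker_tip and wand above 0.5 N and angle between wand's own z axis and vertical above 0.05 rad).
It fails at once if the marker tip presses the tube with more than 12 N (contact force between marker_tip and wand above 12 N).
It fails at once if the wand is pressed against the balance with more than 20 N (contact force between wand and balance above 20 N).
It fails at once if the wand is lifted off the balance (z of wand in the frame of balance above 0.085 m).
It fails at once if a bystander is moved more than 20 mm (distance of any of vial_rack, jar, spray, beaker, neck_plug, forceps, logger from where it was at the start of the episode above 0.02 m).
It also fails if it takes over 67 s, if anything falls off the work surface, if the arm or the gripper's body presses on something with over 40 N, if the wrist force passes 120 N, or if a joint passes its speed limit or range.

ROBOT

A 6-joint arm with a two-finger parallel gripper is mounted at the origin on the work surface. World frame = base frame: x ahead of the robot, y to its left, z up, the work surface at z = 0. Lengths are in m, angles in rad, forces in N, time in s.
With the tool pointing down it reaches from about 0.35 to 0.875 m from the base axis. Payload 4.2 kg.
Tool frame: the origin (TCP) lies on the centre line of the jaws, within the pads' length; the fingertips stand 17 mm ahead of it and the grasp point (between the pads) lies 2 mm behind it (manip.tcp_to_tips is the distance from the TCP to the fingertips, in m); y points along the fingers, z is the direction in which the jaws open and shut, and the axes are right-handed (so a half turn about y gives the same grasp; the last joint's range is limited). The gripper opens to 85 mm and grips with 20 to 120 N. Pads are 22 mm wide; open, the fingers measure 114 mm over their backs; the gripper's body (76 mm by 85 mm) begins 54 mm behind the grasp point. The pads swing forward as they close: fully open they stand 13 mm farther back than shut.
Start: joints at [1.562, 0.385, 0.008, 0, -1.194, -0.259], TCP at [0.165, 0.603, 0.248] pointing down, gripper open.
Joint ranges: [-3.14, 3.14], [-1.21, 2.06], [-1.07, 1.41], [-3.16, 2.05], [-2.99, -0.16], [-3.1, 3.1]. Speed limits (rad/s): [2.79, 2.79, 3.14, 3.14, 3.14, 3.14].

INTERFACE

Orientations are given as [roll, pitch, yaw] about the fixed x, y, z axes, in that order (R = Rz(yaw) Ry(pitch) Rx(roll)).
In Python, from station import manip, camera, camera_params, spotter gives the robot as it stands.
- The arm moves only by the tool play_rows, never from a script. Its argument "series" is one flat list of numbers, 7 for each row, row after row: the shift along the tool's x, y, z in mm, then the turn, a rotation vector about the tool's x, y, z in rad, then the closure in counts, from 0 (fully open) to 255 (shut). A call has 1 to 10 rows; each row is the pose to reach, as a shift and turn from the pose commanded when the call began, along the tool's axes at that moment; what a row does not reach only later rows make up. A row lasts 1/10 s, in which the tool goes at most 50 mm and 8.59 degrees, less where a joint would pass 70% of its speed; a pose out of reach is approached as far as the arm can. A call with a gripper value outside its range is refused whole. The fingers move at their own pace and stop on an object; "newtons" is the grip in N (left out, the last holds). Time passes only in rows, so rows that repeat a pose let the fingers close. It gives the time, the measured TCP pose, the force and the opening at its end, in the units of the state.
- manip.get_state(): the state, without advancing time (a new reading comes with each control period).
- camera(name): name is "side" or "top"; returns the picture (480x640x3 uint8, red, green, blue); there is no depth.
- camera_params(name): a dict with "fx", "fy", "cx", "cy" (pixels), "k1" (the pictures are not rectified: a ray, as slopes to the right and down, at radius r is drawn at 1 + k1 r^2 times it, then the intrinsics apply), "xyz" and "rotation" of the camera in the world. Camera axes: x right, y up, looking along -z (the intrinsics and any distortion apply to the point x, -y, -z); pixel columns grow to the right and rows downward; lengths in m; the calibration is good to about 2 mm. A picture is of the moment at which its call begins. camera_params takes no time and is no camera call.
- manip.sign_off(): hands the job in, once; it reports no verdict.
Trained networks look in the newest picture that a camera, given by its name, has taken for a name from the list of things; names that differ only in an ending like _2 or _b are one class to them, and where a whole thing is asked for, a point or a joint stands for the part that bears it (a point fixed in the world has none). Each returns a list of dicts, best first, with "confidence" (0 to 1); they miss things now and then, are a little off and sometimes report something else, mostly with a low value. They report only what shows in the picture. A call takes as long as a camera call. They do not tell look-alikes from the thing itself.
- spotter.boxes_of(camera, name): "at" ([column, row] in pixels, amid what is visible of it).
The state is a dict: "time": time; "qpos": joint angles; "qvel": joint speeds; "tau": joint torques, N m; "position": TCP position; "eef_rot": TCP orientation; "wrist_force": force on the tool from outside, world axes, zero at the start; "torque": the same for the moment, N m; "finger_gap": finger opening in m.
Only numpy, scipy, OpenCV 4.12 (cv2) and the standard library are available. Lean on these libraries where they do the work, as an engineer would, in place of code of your own. Each camera call takes 0.05 s, during which the arm holds its last target.

## Working session

There is one attempt and no reset: what is moved stays moved. The work goes in short steps, Python scripts to look and compute and a tool call to move; the robot and the scene stay as the last step left them, time stands still between calls to the robot, and variables do not carry over. Pictures are saved under pics/ and viewed, and the job is handed in when it is done.

Besides the shell and the picture viewer there is one more tool, called after "Call:" as name(argument=value, ...) on one line, values as JSON. play_rows: Moves the arm, as the interface text tells. Its arguments: {"type":"object","properties":{"series":{"type":"array"},"newtons":{"type":"number"}},"required":["series"]}

```bash
ls; mkdir -p pics
python3 - <<'E'
from station import manip, camera, camera_params, spotter
import cv2
print(manip.get_state())
for c in ("side","top"):
    p=camera_params(c); print(c,p)
    cv2.imwrite(f"pics/{c}0.png",camera(c)[:,:,::-1])
    for n in ("balance","edge","wand","can_end","disc_end","knob_top","marker_tip"):
        print(c,n,[( [round(v) for v in d['at']],round(d['confidence'],2)) for d in spotter.boxes_of(c,n)][:3])
E
```

```text
pics
{'time': 0.0, 'qpos': array([ 1.56160973e+00,  3.85614098e-01,  6.57771679e-03, -5.33859360e-04,
       -1.19398071e+00, -2.58593245e-01]), 'qvel': array([ 0.00087759,  0.00078727, -0.00033298, -0.0011096 ,  0.00026355,
        0.00047604]), 'tau': array([-1.28087442e-03, -3.92286336e+01,  1.88398987e+01,  4.18635383e+00,
       -4.58396549e-03,  3.60597141e-06]), 'position': array([0.1651996 , 0.60218904, 0.2471628 ]), 'eef_rot': array([-1.56852253e+00,  8.84309145e-05,  2.87361592e+00]), 'wrist_force': array([0.06069523, 0.30036615, 0.14455731]), 'torque': array([ 0.01158982, -0.03039605,  0.00722047]), 'finger_gap': 0.0851284754725926}
side {'fx': 604.4351994177109, 'fy': 604.4351994177109, 'cx': 318.50866993054996, 'cy': 234.05049923726776, 'k1': -0.17768039785019435, 'xyz': array([-0.08579585, -0.97763715,  0.79515103]), 'rotation': array([ 1.03697301,  0.01362229, -0.51580035])}
side balance [([334, 353], 0.89), ([172, 244], 0.84), ([352, 260], 0.7)]
side edge [([352, 260], 0.94), ([174, 244], 0.79)]
side wand [([400, 283], 0.73)]
side can_end []
side disc_end [([400, 285], 0.63)]
side knob_top [([338, 298], 0.72), ([358, 210], 0.61)]
side marker_tip []
top {'fx': 515.4624326832345, 'fy': 515.4624326832345, 'cx': 323.22420420452926, 'cy': 239.36291962841904, 'k1': -0.13151953346637585, 'xyz': array([0.23259416, 0.00406847, 1.24809672]), 'rotation': array([ 0.20431783,  0.00191606, -1.62025113])}
top balance [([196, 364], 0.91), ([417, 288], 0.59), ([307, 215], 0.56)]
top edge [([417, 287], 0.98), ([198, 360], 0.7), ([310, 217], 0.56)]
top wand [([376, 202], 0.91), ([132, 200], 0.26)]
top can_end [([378, 200], 0.62), ([324, 251], 0.19)]
top disc_end [([380, 201], 0.62), ([330, 251], 0.35)]
top knob_top [([307, 187], 0.72), ([183, 357], 0.72), ([431, 272], 0.65)]
top marker_tip [([141, 262], 0.26)]
```

View pics/side0.png

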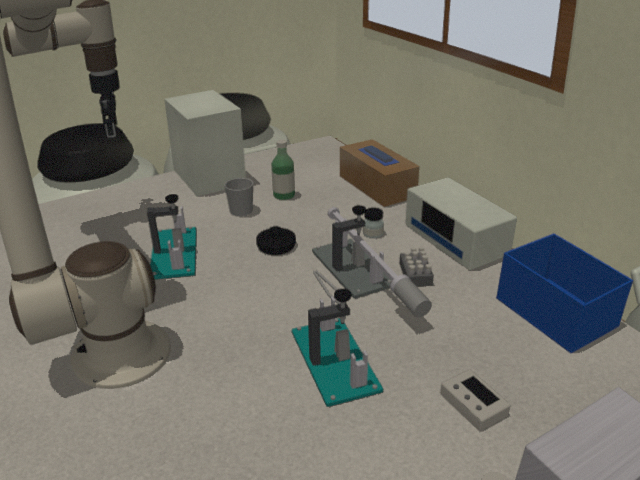

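View pics/top0.png

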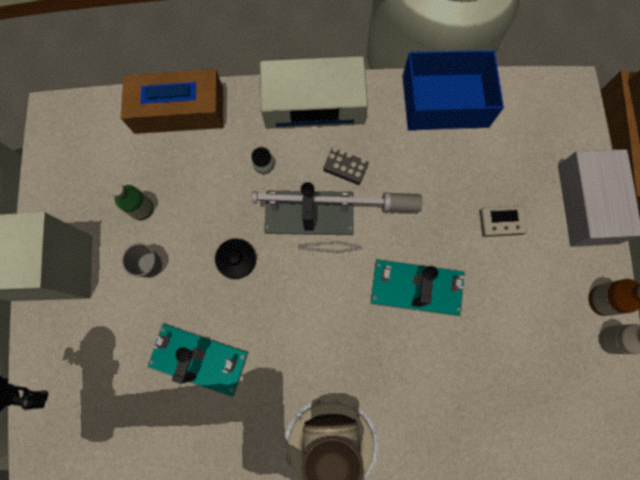

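Candidates for the balance: grey stand carrying the wand at top (308,212) / side (350,262), and two turquoise look-alikes at top (418,288) and (198,360). The grey one with the wand fits the description, so I'll confirm it in an enlarged crop.

```bash
cat > h.py <<'E'
import numpy as np, cv2
from scipy.spatial.transform import Rotation as R
from scipy.optimize import least_squares
from station import manip, camera, camera_params, spotter
def proj(c,P):
    p=camera_params(c); M=R.from_euler('xyz',p['rotation']).as_matrix()
    q=(np.atleast_2d(P)-p['xyz'])@M
    s=np.c_[q[:,0],-q[:,1]]/(-q[:,2:3]); r2=(s**2).sum(1,keepdims=True)
    s=s*(1+p['k1']*r2)
    return s*[p['fx'],p['fy']]+[p['cx'],p['cy']]
def ray(c,uv):
    p=camera_params(c); M=R.from_euler('xyz',p['rotation']).as_matrix()
    d=(np.array(uv,float)-[p['cx'],p['cy']])/[p['fx'],p['fy']]; s=d.copy()
    for _ in range(20): s=d/(1+p['k1']*(s@s))
    return p['xyz'],M@np.array([s[0],-s[1],-1])
def atz(c,uv,z):
    o,d=ray(c,uv); return o+d*(z-o[2])/d[2]
def save(c,name,box=None,k=1):
    im=camera(c)[:,:,::-1]
    if box: u0,v0,u1,v1=box; im=im[v0:v1,u0:u1]
    im=cv2.resize(im,None,fx=k,fy=k,interpolation=cv2.INTER_CUBIC)
    im=np.clip(im.astype(float)*1.4,0,255).astype(np.uint8)
    cv2.imwrite('pics/'+name,im)
E
python3 - <<'E'
from h import *
save('top','t1.png',(240,140,440,260),4)
save('side','s1.png',(300,180,460,330),4)
print(atz('top',(308,187),.16))
for n in "vial_rack jar spray beaker neck_plug forceps logger".split():
    for c in ('top',):
        print(n,[([round(v) for v in d['at']],atz(c,d['at'],.03).round(3),round(d['confidence'],2)) for d in spotter.boxes_of(c,n)][:2])
E
```

```text
[0.57735792 0.02271091 0.16      ]
vial_rack [([346, 164], array([ 0.673, -0.072,  0.03 ]), 0.7)]
jar [([264, 160], array([0.696, 0.132, 0.03 ]), 0.64)]
spray [([130, 202], array([0.605, 0.472, 0.03 ]), 0.68)]
beaker [([141, 261], array([0.453, 0.44 , 0.03 ]), 0.88)]
neck_plug [([235, 264], array([0.436, 0.209, 0.03 ]), 0.73), ([306, 187], array([0.619, 0.03 , 0.03 ]), 0.44)]
forceps [([327, 244], array([ 0.473, -0.015,  0.03 ]), 0.73), ([308, 216], array([0.546, 0.028, 0.03 ]), 0.36)]
logger [([503, 221], array([ 0.509, -0.452,  0.03 ]), 0.6)]
```

View pics/t1.png

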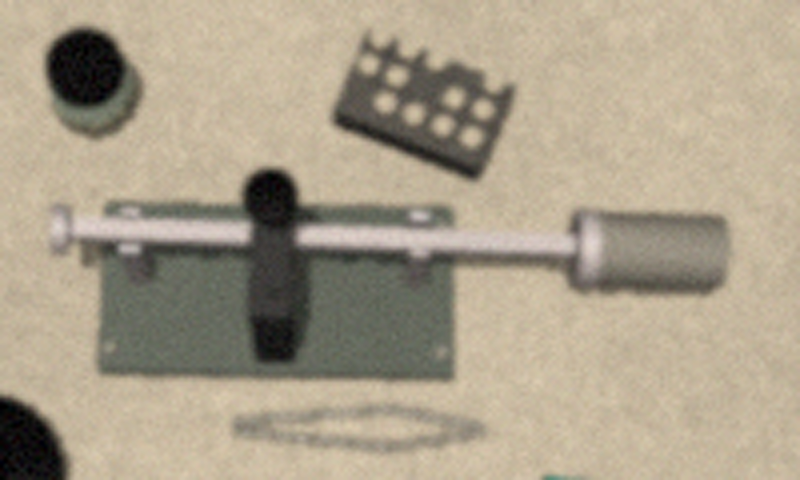

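View pics/s1.png

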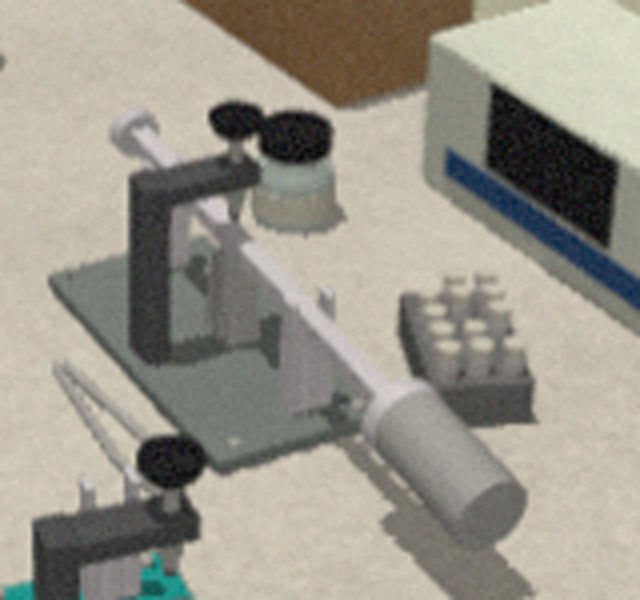

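The crops confirm it: the grey base (top corners about (264,233), (353,235)) carries the wand, with the canister at top (403,203) and side (412,297). Next I'll fit the poses.

Run:
```python
from h import *
# top crop px /4 + (240,140)
f=lambda a,b:(240+a/4,140+b/4)
g=lambda a,b:(300+a/4,180+b/4)
B=np.array([[-.055,.11,.012],[-.055,-.11,.012],[.055,-.11,.012],[.055,.11,.012],[0,0,.16]])
ut=np.array([f(98,373),f(454,379),f(454,207),f(105,203),f(271,198)])
us=np.array([g(225,470),g(238,117),g(50,275)]); Bs=np.array([[-.055,-.11,.012],[0,0,.16],[-.055,.11,.012]])
def T(p,X): c,s=np.cos(p[2]),np.sin(p[2]); return X@np.array([[c,s,0],[-s,c,0],[0,0,1]])+[p[0],p[1],0]
r=least_squares(lambda p:np.r_[(proj('top',T(p,B))-ut).ravel(),(proj('side',T(p,Bs))-us).ravel()],[.57,.02,0])
print(r.x, r.fun.round(1))
# wand: tilt .07 in local frame; param s = origin y offset. pts: can_end face bottom/ center, disc end
p=r.x
can=atz('top',f(728,250),.06); dis=atz('top',f(52,228),.088)
c,s=np.cos(p[2]),np.sin(p[2]); L=lambda P:np.array([[c,s],[-s,c]])@(P[:2]-p[:2])
print('can',can,L(can),'disc',dis,L(dis))
print('side can', atz('side',g(493,512),.059), L(atz('side',g(493,512),.059)))
```

```text
[ 0.56305563  0.02114063 -0.05920543] [ 1.2 -1.5  1.7 -2.2  1.5 -2.1  0.9 -1.8  1.2  3.7 -0.3 -3.4 -4.9 -1.7
 -0.2 -1.8]
can [ 0.55708083 -0.24725683  0.06      ] [ 0.00991697 -0.26828073] disc [0.58241363 0.15398829 0.088     ] [0.01146337 0.13376032]
side can [ 0.55613849 -0.24756477  0.059     ] [ 0.0089945  -0.26864389]
```

Run:
```python
from h import *
f=lambda a,b:(240+a/4,140+b/4)
g=lambda a,b:(300+a/4,180+b/4)
for q in [(98,373),(454,379),(454,207),(105,203)]: print(atz('top',f(*q),.012).round(4))
for q in [(225,470),(50,275)]: print('s',atz('side',g(*q),.012).round(4))
print('knob',atz('top',f(271,198),.16).round(4),atz('side',g(238,117),.16).round(4))
# triangulate knob, disc, can
def tri(u,v):
    A=[];b=[]
    for c,w in(('top',u),('side',v)):
        o,d=ray(c,w); d/=np.linalg.norm(d); P=np.eye(3)-np.outer(d,d); A.append(P);b.append(P@o)
    return np.linalg.lstsq(np.vstack(A),np.hstack(b),rcond=None)[0].round(4)
print('knob tri',tri(f(271,190),g(238,117)))
print('can tri',tri(f(728,250),g(493,512)))
print('disc tri',tri(f(52,228),g(125,130)))
print('tube mid line', [atz('top',f(*q),.076).round(4) for q in [(180,231),(360,237),(480,243)]])
print('prongs top', [atz('top',f(*q),.085).round(4) for q in [(130,211),(130,248),(421,216),(421,253)]])
```

```text
[0.5111 0.1373 0.012 ]
[ 0.4964 -0.081   0.012 ]
[ 0.6062 -0.0878  0.012 ]
[0.6199 0.1302 0.012 ]
s [ 0.4955 -0.0964  0.012 ]
s [0.511  0.1264 0.012 ]
knob [0.5716 0.0235 0.16  ] [0.5681 0.0089 0.16  ]
knob tri [0.5787 0.0237 0.1504]
can tri [ 0.557  -0.2473  0.0587]
disc tri [0.5835 0.1556 0.0794]
tube mid line [array([0.5802, 0.0797, 0.076 ]), array([ 0.5711, -0.0265,  0.076 ]), array([ 0.564, -0.097,  0.076])]
prongs top [array([0.5913, 0.1081, 0.085 ]), array([0.5687, 0.1087, 0.085 ]), array([ 0.5796, -0.0627,  0.085 ]), array([ 0.557 , -0.0614,  0.085 ])]
```

```bash
cat >> h.py <<'E'
EDGE=np.array([.574,.0233]); YAW=-.067
EX=np.array([np.cos(YAW),np.sin(YAW)]); EY=np.array([-np.sin(YAW),np.cos(YAW)])
def goal(lx,ly,z): return np.r_[EDGE+lx*EX+ly*EY,z]
def delta(P,yaw=np.pi+YAW,show=True):
    s=manip.get_state(); M=R.from_euler('xyz',s['eef_rot'])
    d=M.inv().apply(np.array(P)-s['position'])*1000
    rv=(M.inv()*R.from_euler('xyz',[-np.pi/2,0,yaw])).as_rotvec()
    if show: print('t',round(s['time'],2),'pos',s['position'].round(4),'shift mm',d.round(1),'turn',rv.round(4))
E
python3 -c "
from h import *
print(goal(0,-.315,.25)); delta(goal(0,-.315,.25)); print(manip.tcp_to_tips)"
```

```text
[ 0.55291079 -0.29099325  0.25      ]
t 1.25 pos [0.1654 0.6027 0.2483] shift mm [-610.2   -1.6  759.3] turn [-1.000e-04 -2.008e-01 -0.000e+00]
0.017
```

Call:
play_rows(series=[-610,-2,759,0,-0.201,0,255,-610,-2,759,0,-0.201,0,255,-610,-2,759,0,-0.201,0,255,-610,-2,759,0,-0.201,0,255,-610,-2,759,0,-0.201,0,255,-610,-2,759,0,-0.201,0,255,-610,-2,759,0,-0.201,0,255,-610,-2,759,0,-0.201,0,255,-610,-2,759,0,-0.201,0,255,-610,-2,759,0,-0.201,0,255], newtons=40)

```text
time: 2.25
position: [0.3646, 0.1422, 0.2499]
eef_rot: [-1.572, 0.001, 3.076]
wrist_force: [1.5, 0.0, 0.3]
finger_gap: 0.0002
```

```bash
python3 -c "
from h import *
delta(goal(0,-.315,.25)); s=manip.get_state(); print(s['qpos'].round(2),s['wrist_force'],s['finger_gap'])"
```

```text
t 2.25 pos [0.3646 0.1422 0.2499] shift mm [-2.164e+02 -3.000e-01  4.198e+02] turn [ 0.0013  0.0012 -0.0013]
[ 0.79 -0.03 -0.51  0.   -1.09  0.71] [1.52249042 0.04695903 0.2992975 ] 0.0001705703067348232
```

Call:
play_rows(series=[-215,0,420,0,0,0,255,-215,0,420,0,0,0,255,-215,0,420,0,0,0,255,-215,0,420,0,0,0,255,-215,0,420,0,0,0,255,-215,0,420,0,0,0,255,-215,0,420,0,0,0,255,-215,0,420,0,0,0,255,-215,0,420,0,0,0,255,-215,0,420,0,0,0,255])

```text
time: 3.25
position: [0.5516, -0.2932, 0.2484]
eef_rot: [-1.57, -0.0, 3.072]
wrist_force: [-0.5, 0.7, -0.3]
finger_gap: -0.0003
```

```bash
python3 -c "
from h import *
delta(goal(0,-.315,.07)); s=manip.get_state(); print(s['qpos'].round(2),s['wrist_force'],s['finger_gap'])"
```

```text
t 3.25 pos [ 0.5516 -0.2932  0.2484] shift mm [ -1.2 178.4  -2.3] turn [-0.0006 -0.003   0.0004]
[-0.23  0.38  0.01  0.   -1.19  1.73] [-0.50265493  0.6698391  -0.28848837] -0.00029798397493862845
```

Call:
play_rows(series=[-1,50,-1,0,0,0,255,-1,100,-2,0,0,0,255,-1,150,-2,0,0,0,255,-1,178,-2,0,0,0,255,-1,178,-2,0,0,0,255])

```text
time: 3.75
position: [0.5487, -0.2866, 0.0664]
eef_rot: [-1.573, -0.01, 3.074]
wrist_force: [-0.4, 0.1, -0.8]
finger_gap: -0.0001
```

```bash
python3 -c "
from h import *
delta(goal(0,-.315,.07)); 
save('side','s2.png',(300,130,500,330),3)
save('top','t2.png',(240,150,440,270),3)"
python3 -c "
import cv2,numpy as np
a=cv2.imread('pics/s2.png');b=cv2.imread('pics/t2.png');c=np.vstack([b[:,:600],a])[:,:];c=cv2.resize(c,None,fx=.62,fy=.62);print(c.shape);cv2.imwrite('pics/c2.png',c)"
```

```text
t 3.75 pos [ 0.5487 -0.2866  0.0664] shift mm [-4.5 -3.6  4. ] turn [ 0.0024 -0.0007  0.0102]
(595, 372, 3)
```

View pics/c2.png

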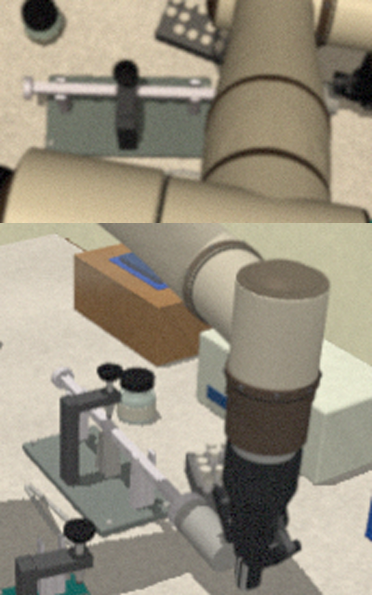

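```bash
cat >> h.py <<'E'
def disc_model(s,th):
    y=s+.16*np.cos(th)-.006*np.sin(th); z=.07+.006+(s+.164)*np.sin(th)
    return goal(0,y,z)
S0,TH0=-.031,.07
def grab():
    return {c:cv2.cvtColor(camera(c),cv2.COLOR_RGB2GRAY) for c in ('side','top')}
BOX={}
for c in ('side','top'): BOX[c]=None
def sub(res):
    _,m,_,(x,y)=cv2.minMaxLoc(res)
    def pk(a,b,cc): return 0.5*(a-cc)/(a-2*b+cc) if (a-2*b+cc) else 0
    dx=pk(res[y,x-1],res[y,x],res[y,x+1]) if 0<x<res.shape[1]-1 else 0
    dy=pk(res[y-1,x],res[y,x],res[y+1,x]) if 0<y<res.shape[0]-1 else 0
    return x+dx,y+dy,m
def base():
    g=grab(); np.savez('base.npz',**g)
def measure():
    b=np.load('base.npz'); g=grab(); m={};q=[]
    for c in ('side','top'):
        u,v=proj(c,disc_model(S0-.004,TH0))[0].round().astype(int); h=9
        if c=='top': u=int(u)
        t=b[c][v-h:v+h+1,u-h:u+h+1]; M=45
        w=g[c][max(v-h-M,0):v+h+M+1,max(u-h-M,0):u+h+M+1]
        x,y,s=sub(cv2.matchTemplate(w,t,cv2.TM_CCOEFF_NORMED)); m[c]=(x-M,y-M); q.append(round(float(s),2))
    P0=disc_model(S0-.004,TH0)
    def f(p):
        d=disc_model(S0-.004+p[0],TH0+p[1])
        return np.r_[[ (proj(c,d)-proj(c,P0))[0]-m[c] for c in ('side','top')]].ravel()
    r=least_squares(f,[0,0],x_scale=[.01,.01])
    st=manip.get_state()
    print('t',round(st['time'],2),'moved mm',(r.x[0]*1e3).round(1),'tilt',(TH0+r.x[1]).round(3),'px',np.round([*m['side'],*m['top']],1),'q',q,'res',r.fun.round(1),'F',st['wrist_force'].round(1))
    L=st['position'][:2]-EDGE; print('  tcp local',(L@EX*1000).round(1),(L@EY*1000).round(1),st['position'][2].round(4))
E
python3 -c "
from h import *
base(); measure()
for c in ('side','top'): print(proj(c,disc_model(S0-.004,TH0)))"
```

```text
t 4.05 moved mm 0.0 tilt 0.071 px [ 0. -0. -0. -0.] q [0.99, 0.99] res [-0.  0.  0. -0.] F [0.3 0.3 0.7]
  tcp local 0.3 -311.9 0.0739
[[333.15524629 211.86482891]]
[[256.03882833 197.25156442]]
```

Call:
play_rows(series=[0,0,-5,0,0,0,255,0,0,-10,0,0,0,255,0,0,-15,0,0,0,255,0,0,-18,0,0,0,255,0,0,-20,0,0,0,255])

```text
time: 4.55
position: [0.5533, -0.267, 0.0714]
eef_rot: [-1.571, -0.0, 3.075]
wrist_force: [0.5, 0.3, -0.2]
finger_gap: -0.0002
```

```bash
python3 -c "
from h import *
measure()"
```

```text
t 4.65 moved mm -0.1 tilt 0.071 px [ 0. -0.  0. -0.] q [0.99, 0.99] res [ 0. -0.  0.  0.] F [-1.   0.4 -0.2]
  tcp local -1.2 -291.2 0.0713
```

Call:
play_rows(series=[0,0,-2,0,0,0,255,0,0,-4,0,0,0,255,0,0,-6,0,0,0,255,0,0,-8,0,0,0,255,0,0,-10,0,0,0,255,0,0,-12,0,0,0,255])

```text
time: 5.25
position: [0.5541, -0.2559, 0.0715]
eef_rot: [-1.57, 0.0, 3.075]
wrist_force: [-0.6, -1.8, 0.5]
finger_gap: 0.0002
```

```bash
python3 -c "
from h import *
measure()
save('side','s3.png',(300,180,460,330),4)"
```

```text
t 5.35 moved mm 3.6 tilt 0.062 px [-0.2 -0.3 -1.8 -0.1] q [0.95, 0.97] res [-0.5 -0.1  0.2  0.1] F [-0.4 -1.5  0.9]
  tcp local -1.2 -279.6 0.0715
```

View pics/s3.png

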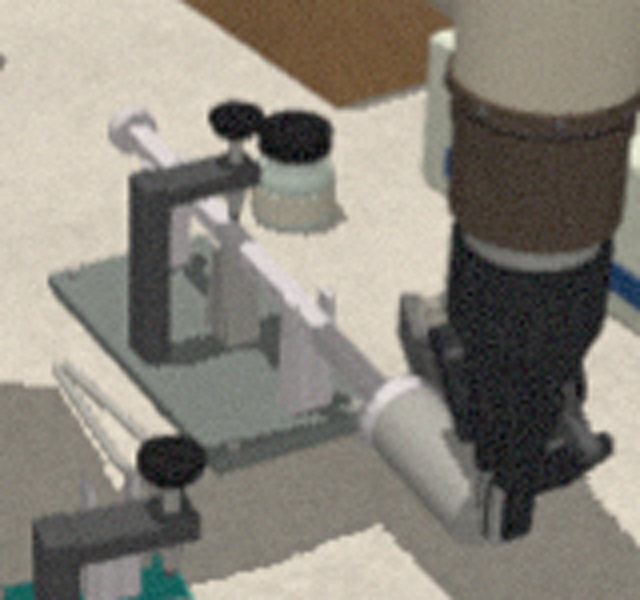

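Call:
play_rows(series=[0,0,-3,0,0,0,255,0,0,-6,0,0,0,255,0,0,-6,0,0,0,255,0,0,0,0,0,0,255,0,0,4,0,0,0,255,0,0,4,0,0,0,255,0,0,4,0,0,0,255,0,0,4,0,0,0,255,0,0,4,0,0,0,255])

```text
time: 6.3
position: [0.5537, -0.2595, 0.0713]
eef_rot: [-1.571, -0.0, 3.075]
wrist_force: [-0.6, -0.2, -0.9]
finger_gap: 0.0001
```

```bash
python3 -c "
from h import *
measure()"
```

```text
t 6.4 moved mm 10.2 tilt 0.068 px [-1.9 -1.9 -4.4 -0.1] q [0.96, 0.95] res [-0. -0.  0.  0.] F [ 0.1 -0.   0.1]
  tcp local -1.3 -283.5 0.0713
```

Call:
play_rows(series=[0,0,-8,0,0,0,255,0,0,-13,0,0,0,255,0,0,-17,0,0,0,255,0,0,-17,0,0,0,255,0,0,-11,0,0,0,255,0,0,-7,0,0,0,255,0,0,-7,0,0,0,255,0,0,-7,0,0,0,255,0,0,-7,0,0,0,255,0,0,-7,0,0,0,255])

```text
time: 7.4
position: [0.5542, -0.2525, 0.0713]
eef_rot: [-1.571, -0.0, 3.075]
wrist_force: [0.1, -0.4, -0.7]
finger_gap: -0.0002
```

```bash
python3 -c "
from h import *
measure()"
```

```text
t 7.5 moved mm 17.4 tilt 0.065 px [-3.  -3.2 -7.5 -0.1] q [0.96, 0.94] res [-0.2 -0.   0.1 -0. ] F [ 0.6  0.1 -0.7]
  tcp local -1.2 -276.5 0.0713
```

Call:
play_rows(series=[0,0,-8,0,0,0,255,0,0,-13,0,0,0,255,0,0,-16,0,0,0,255,0,0,-16,0,0,0,255,0,0,-10,0,0,0,255,0,0,-6,0,0,0,255,0,0,-6,0,0,0,255,0,0,-6,0,0,0,255,0,0,-6,0,0,0,255,0,0,-6,0,0,0,255])

```text
time: 8.5
position: [0.5546, -0.2465, 0.0713]
eef_rot: [-1.571, -0.0, 3.075]
wrist_force: [-0.6, 0.6, 0.1]
finger_gap: 0.0
```

```bash
python3 -c "
from h import *
measure()"
```

```text
t 8.6 moved mm 23.5 tilt 0.062 px [ -4.1  -4.2 -10.1  -0.1] q [0.95, 0.96] res [-0.2  0.   0.1 -0.1] F [-0.4 -0.8  0.4]
  tcp local -1.2 -270.5 0.0713
```

Call:
play_rows(series=[0,0,-8,0,0,0,255,0,0,-13,0,0,0,255,0,0,-16,0,0,0,255,0,0,-16,0,0,0,255,0,0,-10,0,0,0,255,0,0,-6,0,0,0,255,0,0,-6,0,0,0,255,0,0,-6,0,0,0,255,0,0,-6,0,0,0,255,0,0,-6,0,0,0,255])

```text
time: 9.6
position: [0.555, -0.2406, 0.0713]
eef_rot: [-1.571, -0.0, 3.075]
wrist_force: [-0.2, 0.4, -0.0]
finger_gap: 0.0002
```

```bash
python3 -c "
from h import *
measure()
save('side','s4.png',(300,180,460,330),4)"
```

```text
t 9.7 moved mm 29.1 tilt 0.063 px [ -5.2  -5.3 -12.4  -0.2] q [0.93, 0.95] res [-0.1  0.   0.  -0.1] F [ 0.3 -0.5 -0.3]
  tcp local -1.2 -264.5 0.0714
```

View pics/s4.png

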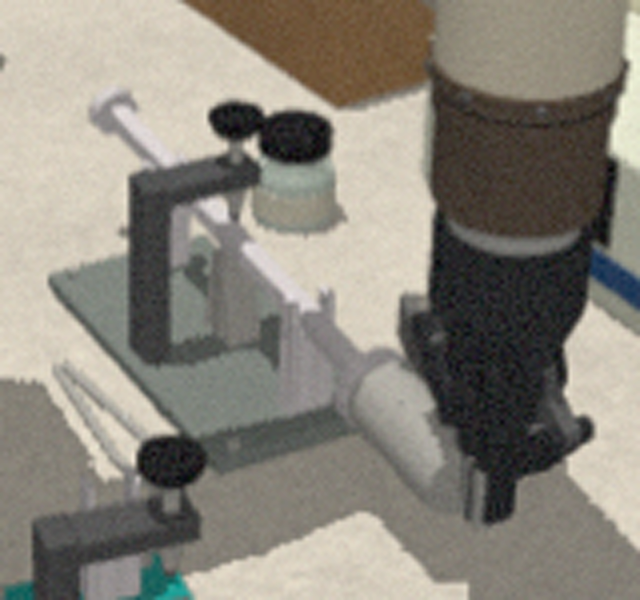

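The side view shows the disc still high at crop (112,110) and the canister low, so the wand is still tipped. I'll keep stepping.

Call:
play_rows(series=[0,0,-8,0,0,0,255,0,0,-13,0,0,0,255,0,0,-16,0,0,0,255,0,0,-16,0,0,0,255,0,0,-10,0,0,0,255,0,0,-6,0,0,0,255,0,0,-6,0,0,0,255,0,0,-6,0,0,0,255,0,0,-6,0,0,0,255,0,0,-6,0,0,0,255])

```text
time: 10.75
position: [0.5554, -0.2346, 0.0713]
eef_rot: [-1.571, -0.0, 3.075]
wrist_force: [-0.5, -0.2, 0.5]
finger_gap: 0.0005
```

```bash
python3 -c "
from h import *
measure()"
```

```text
t 10.85 moved mm 35.2 tilt 0.067 px [ -6.7  -6.8 -14.8  -0.2] q [0.93, 0.94] res [ 0.4  0.1 -0.2 -0.2] F [-0.2 -0.1 -0.2]
  tcp local -1.2 -258.5 0.0713
```

Call:
play_rows(series=[0,0,-8,0,0,0,255,0,0,-13,0,0,0,255,0,0,-16,0,0,0,255,0,0,-16,0,0,0,255,0,0,-10,0,0,0,255,0,0,-6,0,0,0,255,0,0,-6,0,0,0,255,0,0,-6,0,0,0,255,0,0,-6,0,0,0,255,0,0,-6,0,0,0,255])

```text
time: 11.85
position: [0.5558, -0.2286, 0.0713]
eef_rot: [-1.571, -0.0, 3.075]
wrist_force: [-0.5, 0.2, -0.6]
finger_gap: 0.0002
```

```bash
python3 -c "
from h import *
measure()"
```

```text
t 11.95 moved mm 41.6 tilt 0.002 px [ -7.6  -4.2 -17.3   1. ] q [0.94, 0.93] res [-0.   0.1 -0.  -0.2] F [-0.2 -0.3 -0. ]
  tcp local -1.3 -252.5 0.0713
```

Tilt reads 0.002, so it looks level. I'll back off slowly and check that it stays.

Call:
play_rows(series=[0,0,2,0,0,0,255,0,0,5,0,0,0,255,0,0,10,0,0,0,255,0,0,15,0,0,0,255,0,0,20,0,0,0,255,0,0,25,0,0,0,255,0,0,30,0,0,0,255,0,0,30,0,0,0,255])

```text
time: 12.75
position: [0.5537, -0.2593, 0.0713]
eef_rot: [-1.571, -0.0, 3.074]
wrist_force: [1.2, -0.0, -0.1]
finger_gap: -0.0001
```

```bash
python3 -c "
from h import *
measure()
save('side','s5.png',(300,180,460,330),4)"
```

```text
t 12.85 moved mm 41.9 tilt -0.005 px [ -7.8  -3.8 -17.3   1. ] q [0.93, 0.93] res [ 0.2  0.  -0.1 -0.1] F [ 0.4 -0.3  0.3]
  tcp local -1.3 -282.8 0.0713
```

View pics/s5.png

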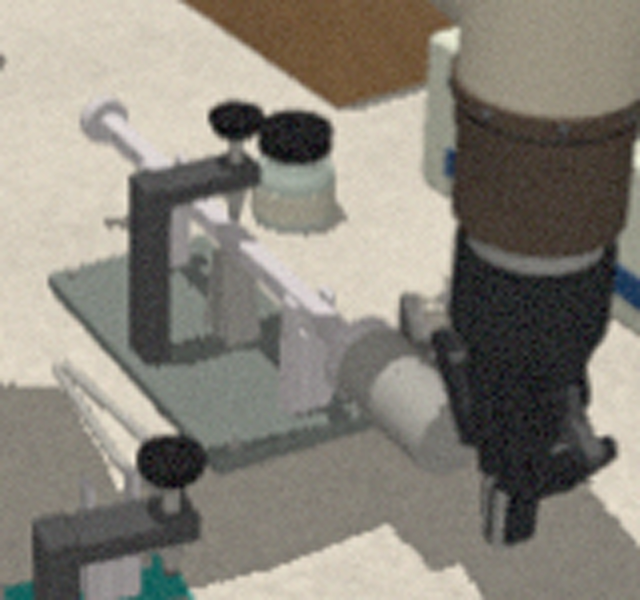

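The wand is level: the disc is at crop (102,118), the tube runs straight over the edge, and the fingers are clear of the canister. Next I'll lift straight up and go over the knob.

Call:
play_rows(series=[0,-10,2,0,0,0,255,0,-50,2,0,0,0,255,0,-100,2,0,0,0,255,0,-150,2,0,0,0,255,0,-180,2,0,0,0,255,0,-180,2,0,0,0,255,0,-180,2,0,0,0,255])

```text
time: 13.6
position: [0.5537, -0.2603, 0.2526]
eef_rot: [-1.571, 0.002, 3.075]
wrist_force: [0.7, 1.4, -1.0]
finger_gap: -0.0001
```

```bash
python3 -c "
from h import *
measure()
delta(goal(0,0,.235))"
```

```text
t 13.7 moved mm 41.8 tilt -0.005 px [ -7.8  -3.8 -17.2   1. ] q [0.92, 0.92] res [ 0.1  0.  -0.1 -0.1] F [-0.8 -0.5 -0.7]
  tcp local -2.1 -284.3 0.2502
t 13.7 pos [ 0.5529 -0.2602  0.2502] shift mm [  -2.2   15.4 -284.2] turn [0.0008 0.0002 0.0025]
```

Call:
play_rows(series=[-2,5,-40,0,0,0,255,-2,5,-80,0,0,0,255,-2,5,-120,0,0,0,255,-2,5,-160,0,0,0,255,-2,5,-200,0,0,0,255,-2,5,-240,0,0,0,255,-2,5,-270,0,0,0,255,-2,10,-284,0,0,0,255,-2,30,-284,0,0,0,255,-2,45,-284,0,0,0,255])

```text
time: 14.7
position: [0.5737, 0.0228, 0.204]
eef_rot: [-1.57, -0.003, 3.075]
wrist_force: [0.2, 0.0, 0.0]
finger_gap: 0.0
```

```bash
python3 -c "
from h import *
save('side','s6.png',(280,130,480,310),4)
delta(goal(0,0,.182)); print(manip.get_state()['wrist_force'])
save('top','t6.png')
print(proj('side',goal(0,0,.16)),proj('side',goal(0,0,.177)))"
```

```text
t 14.75 pos [0.5721 0.0223 0.2011] shift mm [-2.  19.1 -1.1] turn [-0.0019 -0.0004  0.0088]
[-1.23312334  0.18941095 -3.22358612]
[[358.2006115  205.99419673]] [[358.34356802 199.24592765]]
```

View pics/s6.png

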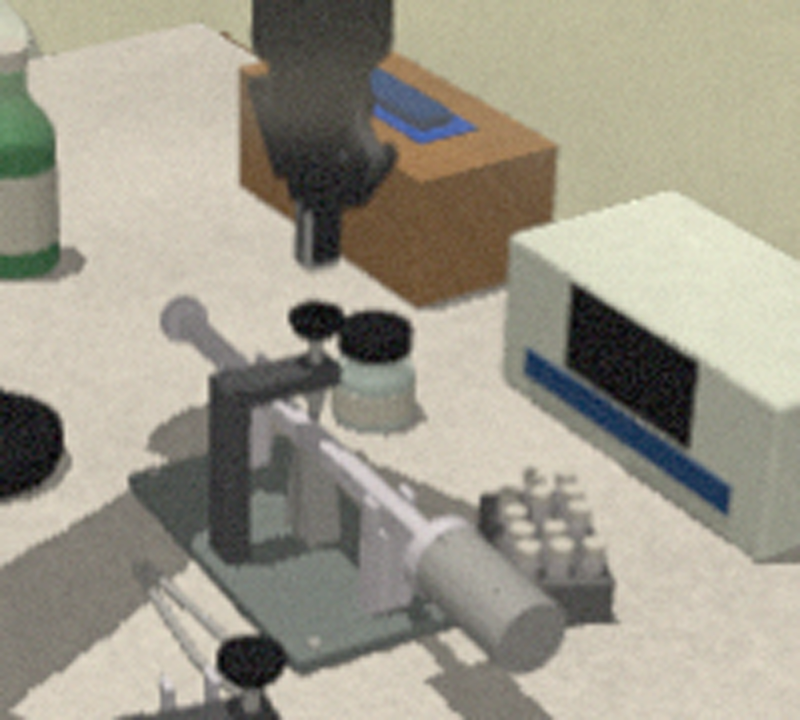

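View pics/t6.png

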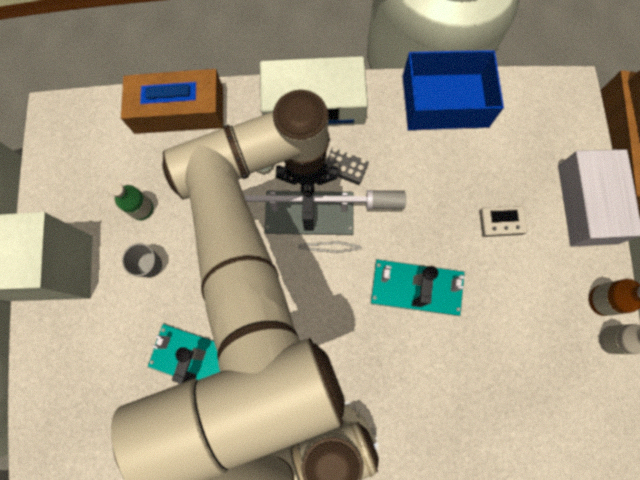

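Call:
play_rows(series=[-1,5,-1,0,0,0,255,-1,10,-1,0,0,0,255,-1,15,-1,0,0,0,255,-1,19,-1,0,0,0,255,-1,19,-1,0,0,0,255])

```text
time: 15.3
position: [0.5754, 0.0234, 0.1868]
eef_rot: [-1.571, -0.001, 3.075]
wrist_force: [0.2, -0.2, 0.4]
finger_gap: -0.0002
```

```bash
python3 -c "
from h import *
save('side','s7.png',(300,150,440,290),4)
delta(goal(0,0,.177)); print(manip.get_state()['wrist_force'],proj('side',manip.get_state()['position']-[0,0,.017]))
measure();print(manip.get_state()['wrist_force'])"
```

```text
t 15.35 pos [0.5756 0.0235 0.1872] shift mm [ 1.6 10.2  0.3] turn [-0.0002  0.0002  0.0003]
[0.24851069 0.49917129 0.35073644] [[358.85433439 201.74857536]]
t 15.45 moved mm -13.3 tilt 0.715 px [ -7.6  -4.5  25.6 -39.9] q [0.63, 0.67] res [ 18.3 -10.5  -4.5  31.8] F [ 0.1  0.3 -0.7]
  tcp local 1.8 0.4 0.1876
[ 0.09327621  0.31931475 -0.74941424]
```

View pics/s7.png

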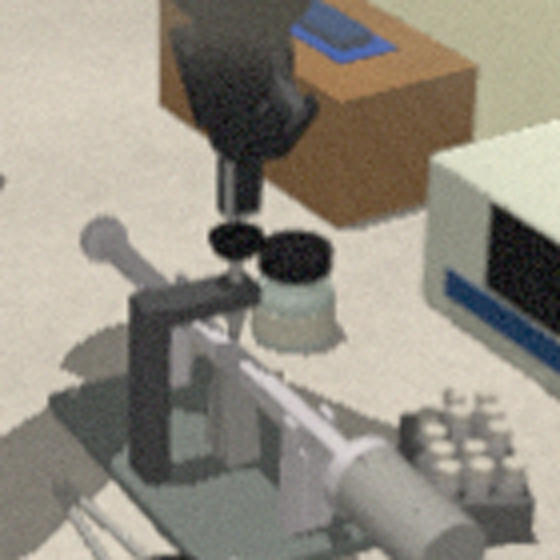

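Call:
play_rows(series=[2,3,0,0,0,0,255,2,6,0,0,0,0,255,2,9,0,0,0,0,255,2,12,0,0,0,0,255,2,12,0,0,0,0,255])

```text
time: 15.95
position: [0.5736, 0.0237, 0.1749]
eef_rot: [-1.571, -0.001, 3.075]
wrist_force: [0.3, 0.5, 1.3]
finger_gap: -0.0003
```

```bash
python3 -c "
from h import *
F=[]
for i in range(3): camera('side'); F.append(manip.get_state()['wrist_force'][2])
save('side','s8.png',(320,180,400,250),7)
s=manip.get_state();print(np.round(F,2),s['position'],s['time'])"
```

```text
[-0.11  1.18  0.06] [0.57370015 0.02372497 0.17545313] 16.15
```

View pics/s8.png

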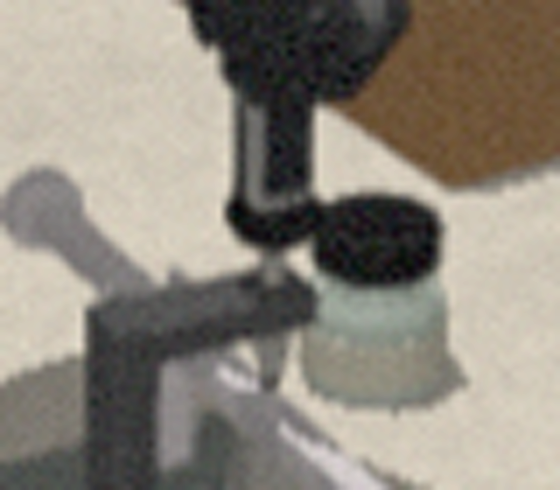

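Call:
play_rows(series=[0,2,0,0,0,0,255,0,4,0,0,0,0,255,0,6,0,0,0,0,255,0,6,0,0,0,0,255])

```text
time: 16.55
position: [0.5739, 0.0237, 0.1692]
eef_rot: [-1.571, 0.0, 3.075]
wrist_force: [-0.0, -0.3, 1.6]
finger_gap: -0.0
```

```bash
python3 -c "
from h import *
F=[]
for i in range(5): camera('side'); F.append(manip.get_state()['wrist_force'][2])
save('side','s9.png',(320,180,400,250),7)
s=manip.get_state();print(np.round(F,2),np.mean(F),s['position'],s['time'])"
```

```text
[1.34 1.77 0.45 0.9  2.05] 1.3026937500063493 [0.57384358 0.02375246 0.16946956] 16.85
```

View pics/s9.png

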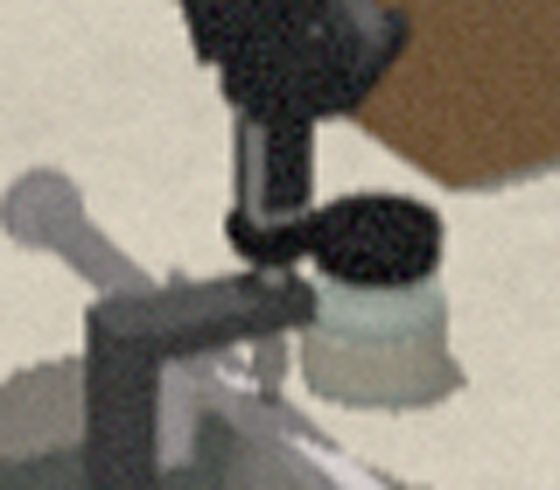

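Call:
play_rows(series=[0,1,0,0,0,0,255,0,2,0,0,0,0,255,0,2,0,0,0,0,255])

```text
time: 17.15
position: [0.5739, 0.0237, 0.1676]
eef_rot: [-1.571, 0.001, 3.075]
wrist_force: [-0.7, 0.7, 4.0]
finger_gap: -0.0
```

```bash
python3 -c "
from h import *
F=[]
for i in range(6): camera('side'); F.append(manip.get_state()['wrist_force'][2])
s=manip.get_state();print(np.round(F,2),np.mean(F),s['position'],s['time'])"
```

```text
[4.7  3.56 2.82 3.28 3.22 4.35] 3.654640691681543 [0.57389231 0.02374022 0.1675568 ] 17.45
```

Call:
play_rows(series=[0,1,0,0,0,0,255,0,2,0,0,0,0,255,0,2,0,0,0,0,255,0,2,0,0,0,0,255])

```text
time: 17.85
position: [0.5739, 0.0237, 0.1658]
eef_rot: [-1.571, 0.001, 3.075]
wrist_force: [-1.9, 0.7, 6.4]
finger_gap: 0.0002
```

```bash
python3 -c "
from h import *
F=[]
for i in range(8): camera('side'); F.append(manip.get_state()['wrist_force'][2])
save('side','s10.png',(280,160,440,290),5)
s=manip.get_state();print(np.round(F,2),np.mean(F),s['position'],s['time'])"
```

```text
[6.25 5.68 5.56 6.43 6.01 5.69 5.99 5.45] 5.881327882245833 [0.57388881 0.02373211 0.16582104] 18.3
```

View pics/s10.png

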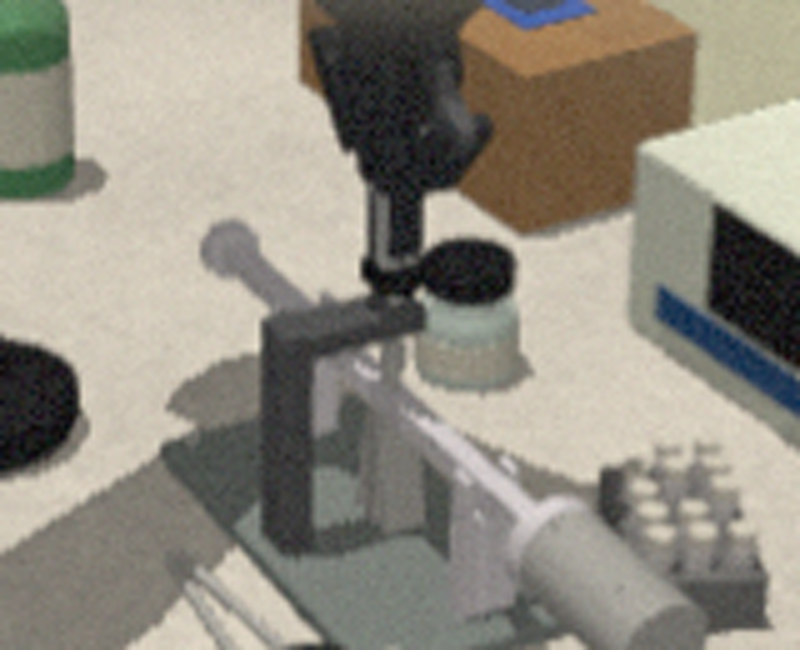

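Force reads 5.9 N, which puts about 3.3–4 N at the tip, and the wand is level in the picture. I'll add half a millimetre for margin, hold, then let go slowly.

Call:
play_rows(series=[0,0.5,0,0,0,0,255,0,0.5,0,0,0,0,255,0,0.5,0,0,0,0,255,0,0.5,0,0,0,0,255])

```text
time: 18.7
position: [0.5739, 0.0237, 0.1654]
eef_rot: [-1.571, 0.001, 3.075]
wrist_force: [-1.0, 0.8, 5.9]
finger_gap: 0.0
```

```bash
python3 -c "
from h import *
F=[]
for i in range(4): camera('side'); F.append(manip.get_state()['wrist_force'][2])
print(np.round(F,2),manip.get_state()['position'])"
```

```text
[7.01 5.36 6.81 5.11] [0.57389418 0.02375224 0.16542661]
```

Call:
play_rows(series=[0,-1,0,0,0,0,255,0,-2,0,0,0,0,255,0,-4,0,0,0,0,255,0,-6,0,0,0,0,255,0,-9,0,0,0,0,255,0,-12,0,0,0,0,255,0,-16,0,0,0,0,255,0,-24,0,0,0,0,255,0,-40,0,0,0,0,255,0,-60,0,0,0,0,255])

```text
time: 19.9
position: [0.573, 0.0236, 0.2248]
eef_rot: [-1.57, -0.002, 3.075]
wrist_force: [-0.2, -0.2, 1.3]
finger_gap: 0.0004
```

```bash
python3 -c "
from h import *
save('side','s11.png',(280,140,440,290),4); print(manip.get_state()['time'],manip.get_state()['position'],manip.get_state()['wrist_force'])"
```

```text
19.95 [0.5752805  0.02380258 0.22937231] [1.11519252 0.15281055 2.94391344]
```

View pics/s11.png

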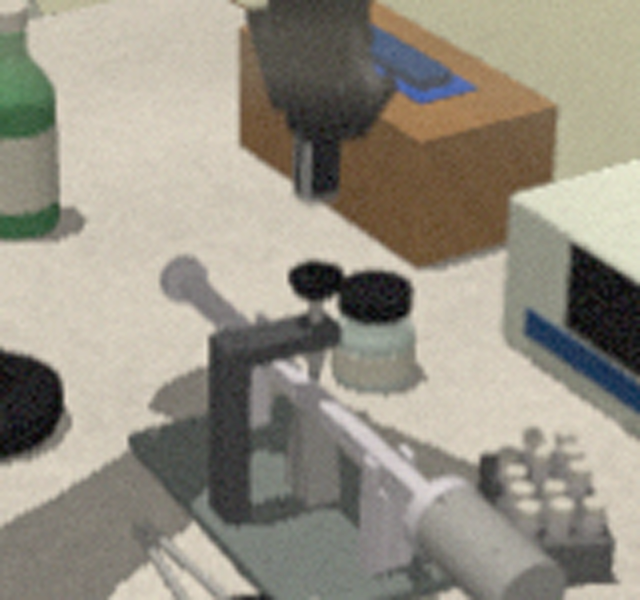

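The knob is back up at crop (316,280), the disc is at (185,280) as before, and the tube is level. One final settle and check before I sign off.

Call:
play_rows(series=[0,-20,0,0,0,0,255,0,-40,0,0,0,0,255,0,-40,0,0,0,0,255,0,-40,0,0,0,0,255,0,-40,0,0,0,0,255,0,-40,0,0,0,0,255])

```text
time: 20.55
position: [0.5732, 0.0236, 0.2637]
eef_rot: [-1.57, -0.002, 3.075]
wrist_force: [-0.4, -0.2, -0.3]
finger_gap: -0.0002
```

Run:
```python
from h import *
a=cv2.imread('pics/s6.png',0)[:]; 
im=cv2.cvtColor(camera('side'),cv2.COLOR_RGB2GRAY)[130:310,280:480]
im=np.clip(cv2.resize(im,None,fx=4,fy=4,interpolation=cv2.INTER_CUBIC)*1.4,0,255).astype(np.uint8)
for n,(u,v) in dict(disc=(183,318),can=(535,635),knob=(316,320)).items():
    t=a[v-40:v+40,u-40:u+40]; w=im[v-60:v+60,u-60:u+60]
    x,y,m=sub(cv2.matchTemplate(w,t,cv2.TM_CCOEFF_NORMED)); print(n,'shift px',(x-20)/4,(y-20)/4,m)
s=manip.get_state(); print(s['time'],s['position'],s['wrist_force'])
for n in "vial_rack jar spray beaker neck_plug forceps logger".split():
    print(n,[[round(v) for v in d['at']] for d in spotter.boxes_of('top',n)][:1] if n!='x' else '')
camera('top')
for n in "vial_rack jar spray beaker neck_plug forceps logger".split():
    print(n,[[round(v) for v in d['at']] for d in spotter.boxes_of('top',n)][:1])
```

```text
disc shift px 0.0074062347 0.007519245 0.9962126612663269
can shift px -0.008912563 -0.0007004738 0.9955167174339294
knob shift px 0.0047283173 -0.009724617 0.9975035190582275
20.6 [0.5733133  0.02366994 0.26382041] [-0.6940505  -0.28235717 -0.11149105]
vial_rack [[351, 164]]
jar [[141, 262]]
spray [[133, 200]]
beaker [[140, 261]]
neck_plug []
forceps [[312, 249]]
logger [[504, 221]]
vial_rack [[351, 168]]
jar [[264, 162]]
spray [[129, 198]]
beaker [[142, 262]]
neck_plug [[307, 188]]
forceps [[329, 250]]
logger [[505, 219]]
```

```bash
python3 -c "
from station import manip
print(manip.sign_off())"
```

```text
the job is handed in; nothing more can be done
None
```

I found the wand's balance point, marked it there, and handed the job in at about 21 s, with the wand still level on the edge. No verdict was reported.

- **Balancing:** I pushed the canister end about 42 mm towards the disc in steps of about 6 mm, backing off each time. The wand came level by itself, with a measured tilt between −0.005 and 0.002 rad and no contact from the robot.
- **Marking:** I pressed the knob about 11.5 mm with closed fingertips, at about 6 N on the wrist sensor. That puts roughly 3.5–4 N on the tube, above the 2.5 N needed and well below 12 N. I held it for more than a second, then let it up slowly. The tip force is worked out from the spring figures, not measured, and the wrist readings scattered by up to about 1 N.
- **Last checks:**
  - In the side view, the disc, canister and knob had shifted less than 0.02 px from just before the press. The gripper was about 85 mm above the knob.
  - My two-camera tilt measurement failed once the arm blocked the top view, so the final level check rests on the side picture.
  - The detectors put six of the bystanders within a few pixels of where they started. The `neck_plug` was not found properly in the last top view: it returned the marker knob instead. It looked undisturbed in the pictures, and the arm never went near it at low height.

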